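Stack the filters on the microscope's detector port and cap the other

ROBOT

A 6-joint arm with a two-finger parallel gripper is mounted at the origin on the work surface. World frame = base frame: x ahead of the robot, y to its left, z up, the work surface at z = 0. Lengths are in m, angles in rad, forces in N, time in s.
With the tool pointing down it reaches from about 0.3 to 0.85 m from the base axis. Payload 4.2 kg.
Tool frame: the origin (TCP) lies midway between the tips of the shut fingers; the grasp point (between the pads) lies 19 mm behind it; y points along the fingers, x is the direction in which the jaws open and shut, and the axes are right-handed (so a half turn about y gives the same grasp; the last joint's range is limited). The gripper opens to 91 mm and grips with 3 to 60 N. Pads are 32 mm wide; open, the fingers measure 118 mm over their backs; the gripper's body (76 mm by 178 mm) begins 60 mm behind the grasp point.
Start: joints at [1.171, 0.32, 1.565, -0, 1.257, -0.02], TCP at [0.213, 0.534, 0.214] pointing down, gripper open.
Joint ranges: [-3.11, 3.11], [-0.84, 2.01], [0.21, 2.61], [-1.34, 4.49], [0.05, 2.63], [-2.56, 2.56]. Speed limits (rad/s): [2.57, 2.57, 3.14, 3.14, 3.14, 3.14].

INTERFACE

Orientations are given as [roll, pitch, yaw] about the fixed x, y, z axes, in that order (R = Rz(yaw) Ry(pitch) Rx(roll)).
In Python, from plant import manip, imaging gives the robot as it stands.
- The arm moves only by the shell command python3 -m pendant 'ROWS' [FORCE]. ROWS is text: rows parted by semicolons, each of 7 numbers parted by spaces: the shift along the tool's x, y, z in mm, then the turn, a rotation vector about the tool's x, y, z in degrees, then the gripper command: -1 is shut, 1 is fully open, values between are in proportion. In form: dx dy dz rx ry rz claw; .... A call has 1 to 10 rows; each row is the pose to reach, as a shift and turn from the pose measured when the call began, along the tool's axes at that moment; what a row does not reach only later rows make up. A row lasts 1/8 s, in which the tool goes at most 62.5 mm and 10.7 degrees, less where a joint would pass 70% of its speed; a pose out of reach is approached as far as the arm can. A call with a gripper value outside its range is refused whole. The fingers move at their own pace and stop on an object; FORCE is the grip in N (left out, the last holds). Time passes only in rows, so rows that repeat a pose let the fingers close. It gives the time, the measured TCP pose, the force and the opening at its end, in the units of the state.
- manip.get_state(): the state, without advancing time (a new reading comes with each control period).
- imaging.get_image(name): name is "scene" or "top" or "wrist"; returns the picture (420x560x3 uint8, red, green, blue); there is no depth.
- imaging.camera_info(name): a dict with "intrinsics" (3x3 intrinsics, pixels), "R" (3x3) and "t" (3): a world point X has camera coordinates R X + t; the wrist camera has in their place "tool_from_camera" (4x4, takes a point from camera to tool coordinates, whose origin is the TCP and whose axes are the tool frame's). Camera axes: x right, y down, z forward; pixel columns grow to the right and rows downward; lengths in m; the calibration is good to about 2 mm. A picture is of the moment at which its call begins: read the wrist's pose just before it. camera_info takes no time and is no camera call.
- manip.job_done(): hands the job in, once; it reports no verdict.
The state is a dict: "time": time; "joints": joint angles; "qd": joint speeds; "effort": joint torques, N m; "eef_pos": TCP position; "tool_rot": TCP orientation; "wrist_force": force on the tool from outside, world axes, zero at the start; "wrist_torque": the same for the moment, N m; "gripper_width": finger opening in m.
Only numpy, scipy, OpenCV 4.12 (cv2) and the standard library are available. Lean on these libraries where they do the work, as an engineer would, in place of code of your own. Each camera call takes 0.05 s, during which the arm holds its last target.

TASK

Build the filter stack on the white-ringed port: the red filter in the port, the green one on it and the yellow one on top, each upright and fully home in what is below it; and close the blue-ringed port with the blue dust cap, pushed or laid fully home. Set the parts down, do not drop them, and leave the brown bottle, the little vial and the slide box standing where they are.

Things in the scene. Friction and masses are not known exactly. Their poses are not given: they have to be found in the camera images.
- filter_red: Red filter: loose round aluminium mount, 50 mm wide, 28 high, 77-154 g; red glass on top, red band round the side. Origin: centre of underside, z up its axis. Heights: 0-6 mm spigot 33 wide (foot tapered to 27), 6-28 body 50 wide (grip here), in its top a socket 39 wide, 8 deep. Seated origin: 22 mm above the origin of a filter below, 44 above a port's; radial play 3.
- filter_green: Green filter: loose round aluminium mount, 50 mm wide, 28 high, 77-154 g; green glass on top, green band round the side. Origin: centre of underside, z up its axis. Heights: 0-6 mm spigot 33 wide (foot tapered to 27), 6-28 body 50 wide (grip here), in its top a socket 39 wide, 8 deep. Seated origin: 22 mm above the origin of a filter below, 44 above a port's; radial play 3.
- filter_yellow: Yellow filter: loose round aluminium mount, 50 mm wide, 28 high, 77-154 g; yellow glass on top, yellow band round the side. Origin: centre of underside, z up its axis. Heights: 0-6 mm spigot 33 wide (foot tapered to 27), 6-28 body 50 wide (grip here), in its top a socket 39 wide, 8 deep. Seated origin: 22 mm above the origin of a filter below, 44 above a port's; radial play 3.
- cap: Blue plastic dust cap, loose, 35-70 g, 38 mm high. Origin: centre of underside, z up its axis. Heights: 0-6 mm spigot 33 wide (foot tapered to 27), 6-14 flange 50 wide, 14-38 round knob 22 wide (grip it here). Seated in a port its origin is 44 mm above the port's; radial play 3 mm.
- port_white: Detector port with a white ring: fixed grey upright tube 58 mm across on a square 80 mm foot 10 high; rim at 50, the top 8 mm a white ring; in the top a centred round socket 39 wide, 8 deep, black floor. Origin: centre of the foot's underside, on the table (z = 0); z up the port's axis. The red, green and yellow filters are stacked on it.
- port_blue: Detector port with a blue ring: fixed grey upright tube 58 mm across on a square 80 mm foot 10 high; rim at 50, the top 8 mm a blue ring; in the top a centred round socket 39 wide, 8 deep, black floor. Origin: centre of the foot's underside, on the table (z = 0); z up the port's axis. It takes the blue dust cap.
- bottle: Brown glass bottle with a blue cap and white label, 60 mm across, 105 mm high, loose; a bystander to leave alone. Origin: centre of its underside; z up.
- vial: Little brown vial with a white cap and label, 26 mm across, 45 mm high, loose, standing among the work; a bystander to leave alone. Origin: centre of its underside; z up.
- slide_box: Grey slide box with an orange lid, 87 by 102 mm, 38 mm high, loose; a bystander to leave alone. Origin: centre of its underside; z up.
There are look-alikes about, which are no part of the job. Leave any orange or turquoise look-alike of the filter_green alone. Leave any black look-alike of the filter_yellow alone.

How it is judged:
By the outcome, as a careful person would: the job done as asked, in the order asked, and still so for the second after the job is handed in, with the robot touching nothing.
It also fails if it takes over 106 s, if anything falls off the work surface, if the arm or the gripper's body presses on something with over 40 N, if the wrist force passes 120 N, or if a joint passes its speed limit or range.

## Working session

There is one attempt and no reset: what is moved stays moved. The work goes in short steps, Python scripts to look and compute and a shell command to move; the robot and the scene stay as the last step left them, time stands still between calls to the robot, and variables do not carry over. Pictures are saved under pics/ and viewed, and the job is handed in when it is done.

```bash
ls; mkdir -p pics; python3 - <<'E'
from plant import manip, imaging
import cv2
s=manip.get_state(); print(s)
for n in ("scene","top","wrist"):
    im=imaging.get_image(n); cv2.imwrite(f"pics/{n}0.png",im[:,:,::-1]); 
    print(n,imaging.camera_info(n))
E
```

```text
pics
{'time': 0.0, 'joints': array([ 1.17101966e+00,  3.20277131e-01,  1.56569054e+00, -2.83500526e-08,
        1.25739892e+00, -1.99902463e-02]), 'qd': array([ 4.41543676e-04, -7.35949524e-05, -1.62851010e-03, -1.16744481e-03,
        1.81980744e-04,  2.67889753e-04]), 'effort': array([ 1.11510646e-03, -4.12468529e+01, -2.31974763e+01,  7.26637454e-02,
        4.58001543e-02, -1.46286066e-04]), 'eef_pos': array([0.21295855, 0.53355494, 0.2131243 ]), 'tool_rot': array([-1.57076089,  0.00177358,  1.19100994]), 'wrist_force': array([-0.16948636, -0.85090796,  0.49125586]), 'wrist_torque': array([-0.02834063,  0.0089906 ,  0.02009456]), 'gripper_width': 0.0910536995386851}
scene {'intrinsics': array([[500.52036567,   0.        , 275.65709941],
       [  0.        , 500.52036567, 207.42921848],
       [  0.        ,   0.        ,   1.        ]]), 'R': array([[ 0.02052789,  0.99977478, -0.00538515],
       [ 0.70594559, -0.01830854, -0.70802939],
       [-0.70796852,  0.01073272, -0.70616244]]), 't': array([-0.0159921 , -0.37048133,  1.58165623])}
top {'intrinsics': array([[393.12202572, 
[... 210 characters left out ...]
8796040e-01,  1.64970773e-02, -1.48358480e-01],
       [ 1.48372899e-01, -3.53292480e-04, -9.88931422e-01]]), 't': array([-0.01265657,  0.5580726 ,  0.96645752])}
wrist {'intrinsics': array([[292.98408631,   0.        , 279.5019179 ],
       [  0.        , 292.98408631, 208.14999446],
       [  0.        ,   0.        ,   1.        ]]), 'tool_from_camera': array([[ 9.99999823e-01, -4.24605445e-04, -4.15993134e-04,
        -2.39687462e-04],
       [ 2.77781979e-04, -2.84902178e-01,  9.58556557e-01,
        -1.71126471e-01],
       [-5.25525683e-04, -9.58556503e-01, -2.84902009e-01,
         8.16473310e-02],
       [ 0.00000000e+00,  0.00000000e+00,  0.00000000e+00,
         1.00000000e+00]])}
```

View pics/top0.png

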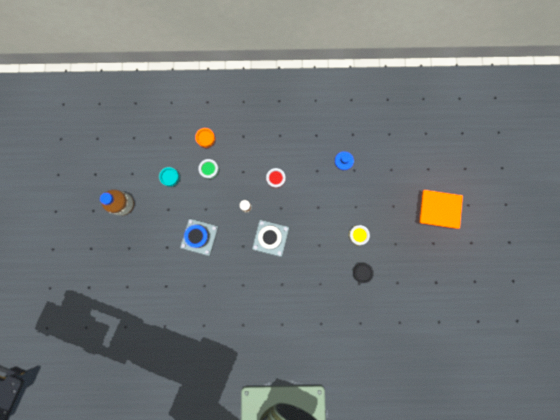

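View pics/scene0.png

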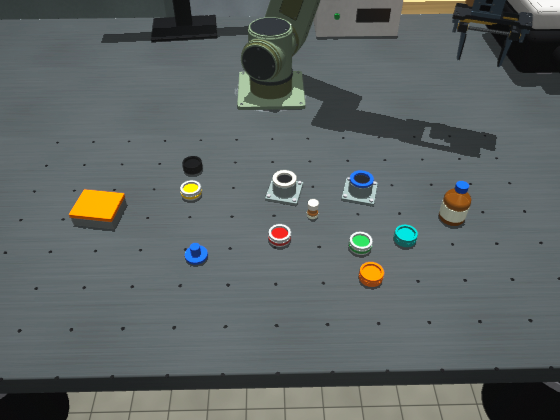

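View pics/wrist0.png

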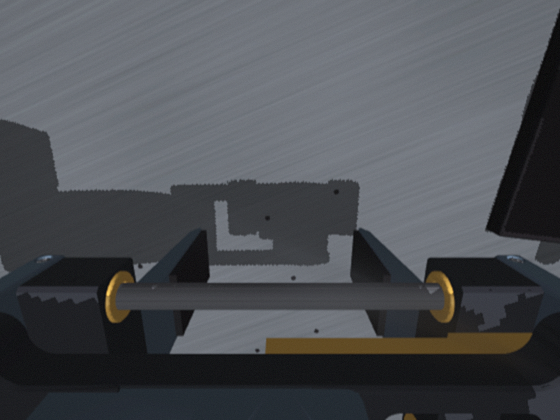

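```bash
cat > h.py <<'E'
from plant import manip, imaging
import cv2, numpy as np
from scipy.spatial.transform import Rotation as Ro
def ray(name,uv,st=None):
    c=imaging.camera_info(name);K=c['intrinsics']
    d=np.linalg.inv(K)@np.array([uv[0],uv[1],1.])
    if name=='wrist':
        T=c['tool_from_camera'];R=Ro.from_euler('xyz',st['tool_rot']).as_matrix()
        return R@T[:3,3]+st['eef_pos'], R@T[:3,:3]@d
    R,t=c['R'],c['t']; return -R.T@t, R.T@d
def at(name,uv,z,st=None):
    o,d=ray(name,uv,st); return o+d*(z-o[2])/d[2]
def proj(name,X):
    c=imaging.camera_info(name);p=c['intrinsics']@(c['R']@np.array(X)+c['t']);return p[:2]/p[2]
def tomove(X,st):
    """tool-frame shift mm to take TCP to X"""
    return Ro.from_euler('xyz',st['tool_rot']).as_matrix().T@(np.array(X)-st['eef_pos'])*1000
E
python3 - <<'E'
import cv2,numpy as np
a=cv2.imread('pics/top0.png')[120:295,90:390]; cv2.imwrite('pics/topc.png',cv2.resize(a,(780,455),interpolation=cv2.INTER_CUBIC))
b=cv2.imread('pics/scene0.png')[145:300,160:430]; cv2.imwrite('pics/scenec.png',cv2.resize(b,(783,450),interpolation=cv2.INTER_CUBIC))
from h import *
for n in('top','scene'):
    im=cv2.imread(f'pics/{n}0.png'); hsv=cv2.cvtColor(im,cv2.COLOR_BGR2HSV).astype(int);H,S,V=hsv[...,0],hsv[...,1],hsv[...,2]
    roi=np.zeros(H.shape,bool)
    if n=='top': roi[100:300,90:400]=1
    else: roi[140:300,150:430]=1
    for nm,m in dict(red=(S>150)&(V>90)&((H<4)|(H>174)),green=(S>120)&(V>70)&(H>50)&(H<80),yellow=(S>150)&(V>100)&(H>22)&(H<35),blue=(S>150)&(V>80)&(H>100)&(H<125),white=(S<40)&(V>200)).items():
        k,l,st,ce=cv2.connectedComponentsWithStats((m&roi).astype(np.uint8))
        for i in range(1,k):
            if st[i,4]>25: print(n,nm,st[i],ce[i].round(1),[at(n,ce[i],z)[:2].round(4) for z in (.02,.028,.038,.05)])
E
```

```text
top red [270 172  12  12 121] [275.4 177.4] [array([0.6294, 0.0108]), array([0.6277, 0.0105]), array([0.6255, 0.0102]), array([0.6229, 0.0098])]
top green [202 162  13  13 128] [207.8 168.1] [array([0.6576, 0.19  ]), array([0.6556, 0.1883]), array([0.6531, 0.1862]), array([0.6502, 0.1837])]
top yellow [353 228  14  14 143] [359.3 234.7] [array([ 0.4745, -0.2047]), array([ 0.474 , -0.2032]), array([ 0.4733, -0.2014]), array([ 0.4725, -0.1993])]
top blue [335 152  19  18 280] [343.8 160.4] [array([ 0.6726, -0.1719]), array([ 0.6706, -0.1707]), array([ 0.668 , -0.1693]), array([ 0.6648, -0.1675])]
top blue [100 193  13  11 110] [105.7 198.1] [array([0.5813, 0.4572]), array([0.58  , 0.4535]), array([0.5783, 0.4488]), array([0.5762, 0.4431])]
top blue [184 225  23  22 255] [195.6 235.7] [array([0.4788, 0.219 ]), array([0.4782, 0.2171]), array([0.4775, 0.2147]), array([0.4767, 0.2119])]
top white [199 159  19  19 115] [207.4 167.5] [array([0.6592, 0.1911]), array([0.6573, 0.1894]), array([0.6548, 0.1873]), array([0.6518, 0.1848])]
top white [267 168  18  19 111] [275.3 176.7] [array([0.631
[... 2095 characters left out ...]
ay([ 0.4664, -0.2052]), array([ 0.4752, -0.2033]), array([ 0.4862, -0.2009]), array([ 0.4993, -0.1981])]
scene white [342 181  35  21 168] [358.7 193.6] [array([0.5026, 0.2072]), array([0.511 , 0.2052]), array([0.5216, 0.2026]), array([0.5342, 0.1995])]
scene white [308 199  11   8  67] [312.8 202.3] [array([0.5299, 0.0938]), array([0.538 , 0.0928]), array([0.5482, 0.0916]), array([0.5605, 0.0902])]
scene white [269 224  22  16 101] [279.2 231.5] [array([0.622 , 0.0114]), array([0.6293, 0.0112]), array([0.6384, 0.011 ]), array([0.6493, 0.0107])]
scene white [350 232  22  17  99] [360.6 239.6] [array([0.6507, 0.1909]), array([0.6577, 0.189 ]), array([0.6665, 0.1867]), array([0.677 , 0.1838])]
```

View pics/topc.png

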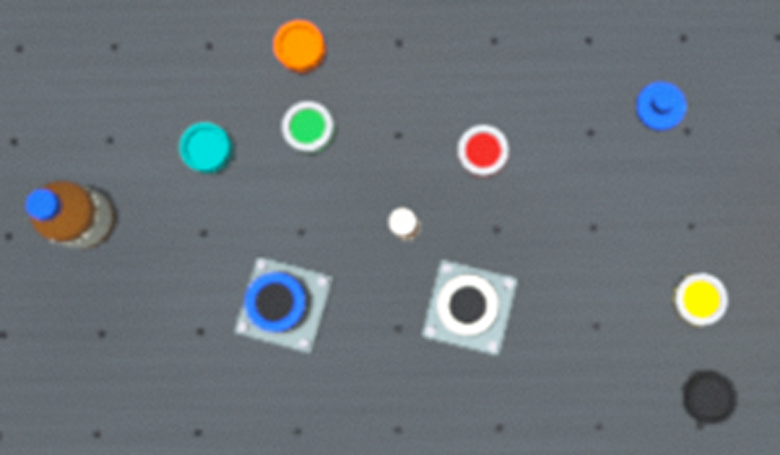

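View pics/scenec.png

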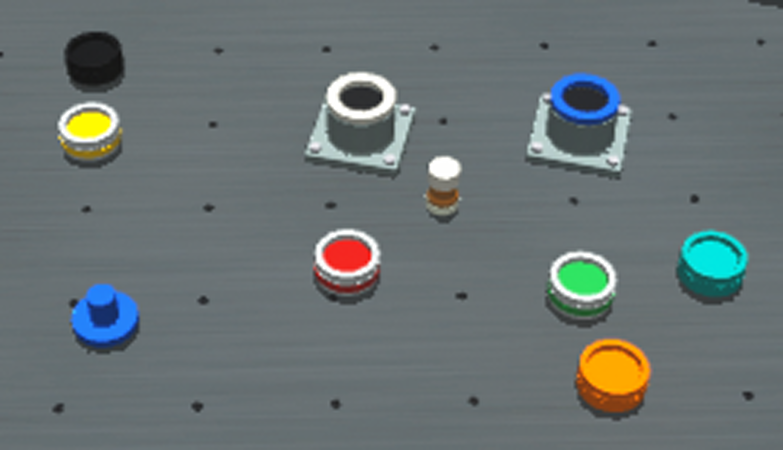

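Candidates, by top pixel:
- **Red:** only (275,177).
- **Green:** (208,168). Look-alikes are orange (205,137) and turquoise (168,177).
- **Yellow:** (360,235). The black look-alike is at (362,272).
- **Cap:** (344,160), with a knob. Could be confused with the bottle cap (105,198) or the blue port ring (196,236).
- **White ring:** (270,237). Could be confused with the vial's cap (244,205).

The crops confirm each choice. Next I measure the ports and cap more closely.

```bash
python3 - <<'E'
from h import *
for n,boxes in (('top',dict(white=(248,288,215,260),blue=(178,215,218,255),cap=(330,358,146,176))),('scene',dict(white=(265,305,165,205),blue=(340,382,165,205),cap=(180,212,238,268)))):
    im=cv2.imread(f'pics/{n}0.png').astype(int)
    for k,(u0,u1,v0,v1) in boxes.items():
        c=im[v0:v1,u0:u1]; b,g,r=c[...,0],c[...,1],c[...,2]
        m=((r>225)&(b>225)) if k=='white' else ((b>110)&(b-r>70))
        m=m.astype(np.uint8)
        nn,l,st,ce=cv2.connectedComponentsWithStats(m); i=1+np.argmax(st[1:,4]); m=(l==i).astype(np.uint8)
        cs,_=cv2.findContours(m,cv2.RETR_EXTERNAL,cv2.CHAIN_APPROX_NONE); h=cv2.convexHull(cs[0])
        e=cv2.fitEllipse(cs[0]); p=np.array(e[0])+(u0,v0)
        print(n,k,st[i],p.round(1),np.round(e[1],1),[at(n,p,z)[:2].round(4) for z in (.014,.05)])
    for k,X in dict(white=(.4665,.025,.05),blue=(.477,.212,.05)).items(): print(k,proj(n,X))
for nm,uv in dict(orange=(205,137),turq=(168.5,177),black=(362,272)).items(): print(nm,at('top',uv,.02).round(3))
E
```

```text
top white [ 10  11  23  23 231] [269.2 236.9] [22.2 22.4] [array([0.4729, 0.0289]), array([0.4706, 0.0271])]
top blue [  5   6  25  24 296] [195.2 235.8] [22.7 23.4] [array([0.4791, 0.2216]), array([0.4766, 0.213 ])]
top cap [  5   5  19  19 298] [343.9 160.1] [18.4 18.8] [array([ 0.6749, -0.173 ]), array([ 0.6655, -0.1677])]
white [270.0689992  238.53562681]
blue [195.6095115  235.57709756]
scene white [  8   5  23  16 145] [284.1 177.6] [14.7 22.4] [array([0.4327, 0.0284]), array([0.4734, 0.0269])]
scene blue [ 10   5  24  17 208] [361.3 178.1] [15.9 23.4] [array([0.4397, 0.2233]), array([0.48  , 0.2134])]
scene cap [  4   5  24  20 315] [195.6 252.9] [19.  22.4] [array([ 0.6748, -0.1725]), array([ 0.7051, -0.1655])]
white [283.19125642 175.73722839]
blue [360.59092506 177.24389785]
orange [0.743 0.199 0.02 ]
turq [0.635 0.294 0.02 ]
black [ 0.379 -0.207  0.02 ]
```

```bash
python3 - <<'E'
from h import *
s=manip.get_state(); print(tomove((.6295,.011,.12),s).round(1))
E
```

```text
[-330.9   93.7 -580.6]
```

```bash
python3 -m pendant '-331 94 -581 0 0 0 0.6; -331 94 -581 0 0 0 0.6; -331 94 -581 0 0 0 0.6; -331 94 -581 0 0 0 0.6; -331 94 -581 0 0 0 0.6; -331 94 -581 0 0 0 0.6; -331 94 -581 0 0 0 0.6; -331 94 -581 0 0 0 0.6; -331 94 -581 0 0 0 0.6; -331 94 -581 0 0 0 0.6' 25
```

```text
time: 1.4
eef_pos: [0.5997, 0.0482, 0.1263]
tool_rot: [-1.571, 0.001, 1.191]
wrist_force: [0.4, -0.1, -0.1]
gripper_width: 0.0732
```

```bash
python3 - <<'E'
from h import *
s=manip.get_state(); print(s['time'],s['eef_pos'],s['tool_rot'],s['gripper_width'],s['wrist_force']); print(tomove((.6295,.011,.12),s).round(1))
E
```

```text
1.4 [0.59967861 0.04815373 0.1263201 ] [-1.57050341e+00  1.08988379e-03  1.19063794e+00] 0.07320398822145983 [ 0.36967523 -0.09147007 -0.11250756]
[-23.4   6.3 -41.5]
```

```bash
python3 -m pendant '-23.5 6 -41.5 0 0 0 0.6; -23.5 6 -41.5 0 0 0 0.6; -23.5 6 -41.5 0 0 0 0.6; -23.5 6 -41.5 0 0 0 0.6'; python3 - <<'E'
from h import *
s=manip.get_state(); im=imaging.get_image('wrist'); cv2.imwrite('pics/w1.png',im[:,:,::-1]); print(tomove((.6295,.011,.12),s).round(1))
E
```

```text
time: 1.9
eef_pos: [0.6287, 0.0121, 0.1206]
tool_rot: [-1.57, 0.001, 1.192]
wrist_force: [0.3, 0.2, -0.1]
gripper_width: 0.073
[-0.8  0.6 -1.1]
```

View pics/w1.png

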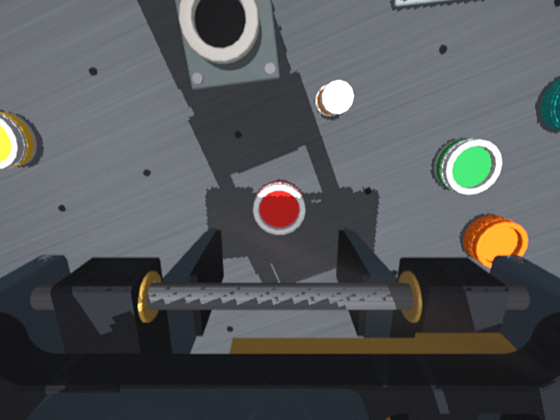

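Wrist view: the red filter is centred between the fingers at (279,208). The white port is at (218,20), the vial at (337,98) and green at (470,166). I'll measure red and the white port from here.

```bash
cat >> h.py <<'E'
def blob(im,box,f):
    u0,u1,v0,v1=box; c=im[v0:v1,u0:u1].astype(int); m=f(c[...,0],c[...,1],c[...,2]).astype(np.uint8)
    n,l,st,ce=cv2.connectedComponentsWithStats(m); i=1+np.argmax(st[1:,4]); m=(l==i).astype(np.uint8)
    cs,_=cv2.findContours(m,cv2.RETR_EXTERNAL,cv2.CHAIN_APPROX_NONE)
    e=cv2.fitEllipse(cv2.convexHull(max(cs,key=len))); return np.array(e[0])+(u0,v0),np.round(e[1],1)
E
python3 - <<'E'
from h import *
im=cv2.imread('pics/w1.png')[:,:,::-1]; s=manip.get_state()
p,e=blob(im,(250,310,175,232),lambda r,g,b:(r>120)&(r-b>70)); print('redglass',p,e,at('wrist',p,.020,s).round(4))
p,e=blob(im,(245,315,172,238),lambda r,g,b:(r>130)); print('redring',p,e,at('wrist',p,.028,s).round(4))
p,e=blob(im,(430,510,130,200),lambda r,g,b:(g>150)&(g-r>70)); print('greenglass',p,e,at('wrist',p,.020,s).round(4))
p,e=blob(im,(190,250,0,46),lambda r,g,b:(r<60)); print('port hole',p,e,at('wrist',p,.05,s).round(4))
E
```

```text
redglass [278.70658112 208.54669571] [36.7 39.3] [0.628  0.0112 0.02  ]
redring [278.85004044 207.65969849] [52.1 53.8] [0.625  0.0126 0.028 ]
greenglass [471.48953247 166.46736526] [35.  44.3] [0.6563 0.1925 0.02  ]
port hole [219.36077881  18.83435822] [50.  55.3] [0.471  0.0278 0.05  ]
```

```bash
python3 - <<'E'
from h import *
print(tomove((.628,.0115,.009),manip.get_state()).round(1))
E
```

```text
[ -0.8 111.7   0.5]
```

```bash
python3 -m pendant '-1 60 0.5 0 0 0 0.6; -1 90 0.5 0 0 0 0.6; -1 112 0.5 0 0 0 0.6; -1 112 0.5 0 0 0 0.6; -1 112 0.5 0 0 0 0.6; -1 112 0.5 0 0 0 -1; -1 112 0.5 0 0 0 -1; -1 112 0.5 0 0 0 -1; -1 112 0.5 0 0 0 -1; -1 112 0.5 0 0 0 -1' 25; python3 - <<'E'
from h import *
s=manip.get_state();print(s['wrist_force'],s['eef_pos'],s['gripper_width']);print(tomove((.471,.0275,.11),s).round(1))
E
```

```text
time: 3.2
eef_pos: [0.6283, 0.0114, 0.0094]
tool_rot: [-1.571, 0.0, 1.192]
wrist_force: [-0.8, -0.2, 4.8]
gripper_width: 0.0495
[-0.79611909 -0.17637669  4.84563426] [0.62832517 0.01139528 0.00941681] 0.049508263171147794
[ -43.2 -100.7  152.1]
```

```bash
python3 -m pendant '0 -50 0 0 0 0 -1; 0 -100 0 0 0 0 -1; 0 -100 0 0 0 0 -1; -15 -100 50 0 0 0 -1; -30 -100 100 0 0 0 -1; -43 -100 152 0 0 0 -1; -43 -100 152 0 0 0 -1; -43 -100 152 0 0 0 -1; -43 -100 152 0 0 0 -1'; python3 - <<'E'
from h import *
s=manip.get_state();im=imaging.get_image('wrist'); cv2.imwrite('pics/w2.png',im[:,:,::-1]);print(s['wrist_force'],s['eef_pos'],s['gripper_width']);print(tomove((.471,.0275,.053),s).round(1))
im=imaging.get_image('scene');cv2.imwrite('pics/s2.png',cv2.resize(im[130:260,200:400],(800,520),interpolation=cv2.INTER_CUBIC)[:,:,::-1])
E
```

```text
time: 4.32
eef_pos: [0.4724, 0.0276, 0.109]
tool_rot: [-1.572, 0.0, 1.192]
wrist_force: [0.2, -0.4, -0.4]
gripper_width: 0.0498
[ 0.1915749  -0.36185794 -0.36525677] [0.47242365 0.02757015 0.10904619] 0.04982572987099097
[-0.6 56.   1.4]
```

View pics/w2.png

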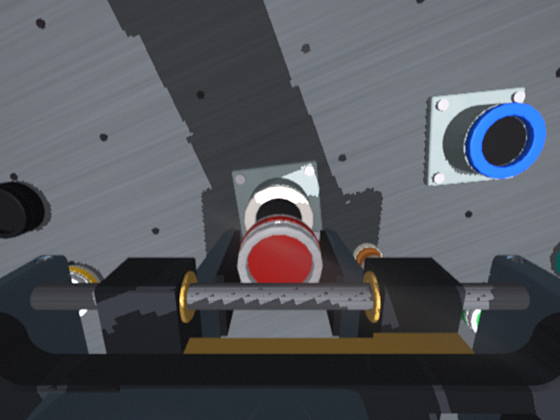

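View pics/s2.png

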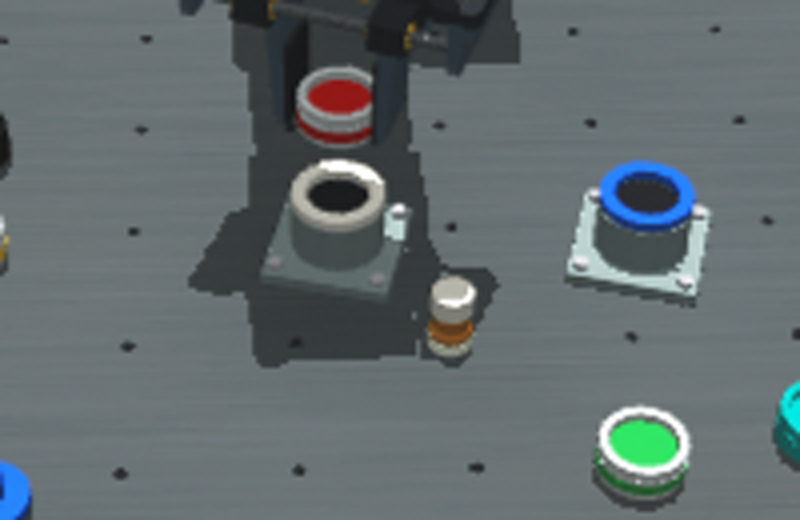

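The red filter is held level at (280,260), with the white port just below it at (280,205). I'll measure the in-hand offset, then lower.

```bash
python3 - <<'E'
from h import *
im=cv2.imread('pics/w2.png')[:,:,::-1]; s=manip.get_state()
p,e=blob(im,(236,325,215,284),lambda r,g,b:(r>120)&(r-b>70)); print('redglass',p,e,at('wrist',p,s['eef_pos'][2]+.011,s).round(4))
p,e=blob(im,(440,550,90,190),lambda r,g,b:(b>110)&(b-r>70)); print('blue',p,e,at('wrist',p,.05,s).round(4))
p,e=blob(im,(475,530,110,170),lambda r,g,b:(r<60)&(b<80)); print('bluehole',p,e,at('wrist',p,.05,s).round(4))
E
python3 -m pendant '-0.6 25 1 0 0 0 -1; -0.6 40 1 0 0 0 -1; -0.6 45 1 0 0 0 -1; -0.6 49 1 0 0 0 -1; -0.6 52 1 0 0 0 -1; -0.6 55 1 0 0 0 -1; -0.6 56 1 0 0 0 -1; -0.6 56 1 0 0 0 -1'
```

```text
redglass [279.43930054 261.9251442 ] [53.9 63.7] [0.4718 0.0273 0.12  ]
blue [506.28777313 139.89178848] [70.2 85.4] [0.4734 0.2137 0.05  ]
bluehole [503.93509293 140.57841873] [38.7 51.6] [0.4733 0.2119 0.05  ]
time: 5.42
eef_pos: [0.4711, 0.0274, 0.0534]
tool_rot: [-1.572, 0.0, 1.192]
wrist_force: [-0.6, -0.1, 3.3]
gripper_width: 0.0496
```

```bash
python3 -m pendant '0 0 0 0 0 0 0.3; 0 0 0 0 0 0 0.4; 0 0 0 0 0 0 0.4; 0 -20 0 0 0 0 0.4; 0 -70 0 0 0 0 0.4; 0 -97 0 0 0 0 0.4; 0 -97 0 0 0 0 0.4'; python3 - <<'E'
from h import *
s=manip.get_state();print(s['wrist_force'],s['eef_pos'],s['gripper_width']);print(tomove((.657,.1895,.13),s).round(1))
im=imaging.get_image('scene');cv2.imwrite('pics/s3.png',cv2.resize(im[130:260,200:400],(800,520),interpolation=cv2.INTER_CUBIC)[:,:,::-1])
im=imaging.get_image('wrist'); cv2.imwrite('pics/w3.png',im[:,:,::-1])
E
```

```text
time: 6.3
eef_pos: [0.4725, 0.0275, 0.1523]
tool_rot: [-1.577, -0.002, 1.192]
wrist_force: [0.3, 0.0, -0.6]
gripper_width: 0.0638
[ 0.2628924   0.0314949  -0.60767374] [0.47252424 0.02746908 0.15230233] 0.06380452015152141
[ 218.7   23.3 -111.3]
```

View pics/s3.png

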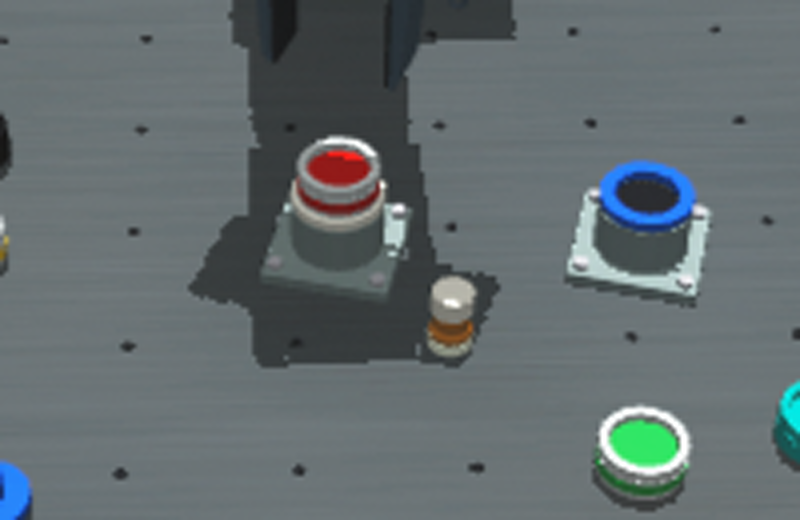

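View pics/w3.png

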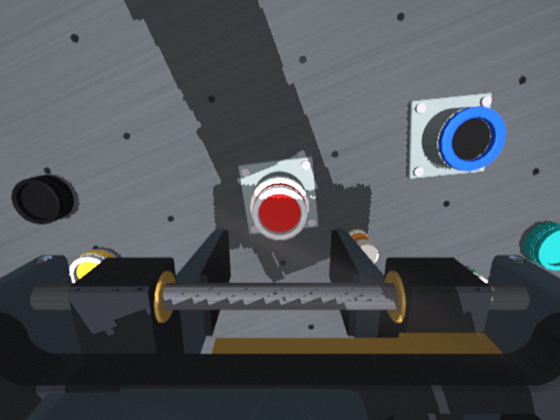

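Red is seated flush in the white ring (scene crop (338,175)). Next is green.

```bash
python3 -m pendant '219 20 -111 0 0 0 0.6; 219 20 -111 0 0 0 0.6; 219 20 -111 0 0 0 0.6; 219 20 -111 0 0 0 0.6; 219 20 -111 0 0 0 0.6; 219 20 -111 0 0 0 0.6; 219 20 -111 0 0 0 0.6; 219 20 -111 0 0 0 0.6'; python3 - <<'E'
from h import *
s=manip.get_state();im=imaging.get_image('wrist'); cv2.imwrite('pics/w4.png',im[:,:,::-1])
p,e=blob(im,(250,310,150,240),lambda r,g,b:(g>100)&(g-r>60)); print('greenglass',p,e,at('wrist',p,.020,s).round(4))
print(s['eef_pos'],s['tool_rot'],tomove((*at('wrist',p,.020,s)[:2],.009),s).round(1))
E
```

```text
time: 7.4
eef_pos: [0.654, 0.1889, 0.1302]
tool_rot: [-1.571, 0.001, 1.191]
wrist_force: [-0.2, 0.6, -0.6]
gripper_width: 0.0731
greenglass [280.97806549 207.08539963] [35.2 37.5] [0.6553 0.1896 0.02  ]
[0.65402783 0.18893459 0.13019783] [-1.57114735e+00  5.53723340e-04  1.19107717e+00] [  1.1 121.2  -0.9]
```

View pics/w4.png

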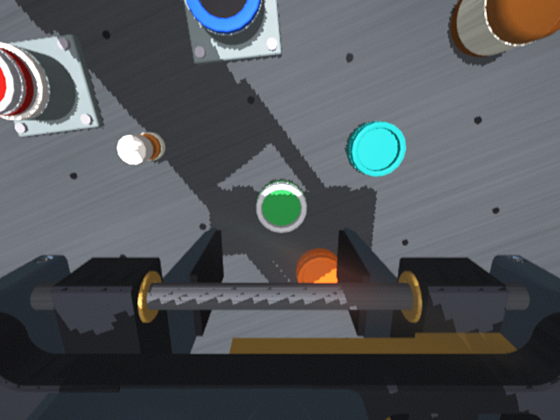

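```bash
python3 -m pendant '1 60 -1 0 0 0 0.5; 1 100 -1 0 0 0 0.5; 1 121 -1 0 0 0 0.5; 1 121 -1 0 0 0 0.5; 1 121 -1 0 0 0 0.5; 1 121 -1 0 0 0 -1; 1 121 -1 0 0 0 -1; 1 121 -1 0 0 0 -1; 1 121 -1 0 0 0 -1' 25; python3 - <<'E'
from h import *
s=manip.get_state();print(tomove((.4715,.0275,.135),s).round(1))
E
```

```text
time: 8.57
eef_pos: [0.656, 0.1897, 0.0103]
tool_rot: [-1.573, -0.0, 1.191]
wrist_force: [-0.4, 0.4, 5.9]
gripper_width: 0.0495
[-218.9 -125.   111.1]
```

```bash
python3 -m pendant '0 -60 0 0 0 0 -1; 0 -125 0 0 0 0 -1; -30 -125 15 0 0 0 -1; -219 -125 111 0 0 0 -1; -219 -125 111 0 0 0 -1; -219 -125 111 0 0 0 -1; -219 -125 111 0 0 0 -1; -219 -125 111 0 0 0 -1; -219 -125 111 0 0 0 -1; -219 -125 111 0 0 0 -1'; python3 - <<'E'
from h import *
s=manip.get_state();im=imaging.get_image('wrist'); cv2.imwrite('pics/w5.png',im[:,:,::-1])
p,e=blob(im,(230,330,215,284),lambda r,g,b:(g>90)&(g-r>60)); print('greenglass',p,e,at('wrist',p,s['eef_pos'][2]+.010,s).round(4))
print(s['eef_pos'],s['gripper_width'],tomove((.4712,.0275,.0765),s).round(1))
im=imaging.get_image('scene');cv2.imwrite('pics/s5.png',cv2.resize(im[110:240,200:400],(800,520),interpolation=cv2.INTER_CUBIC)[:,:,::-1])
im3=cv2.imread('pics/s3.png')
E
```

```text
time: 9.82
eef_pos: [0.4726, 0.0281, 0.1349]
tool_rot: [-1.573, -0.001, 1.192]
wrist_force: [-0.6, -0.3, -0.5]
gripper_width: 0.0495
greenglass [279.24356079 260.46890259] [52.2 63.1] [0.4717 0.0279 0.1449]
[0.47257513 0.0280523  0.13487858] 0.04946795283972154 [-1.1 58.4  1.2]
```

View pics/w5.png

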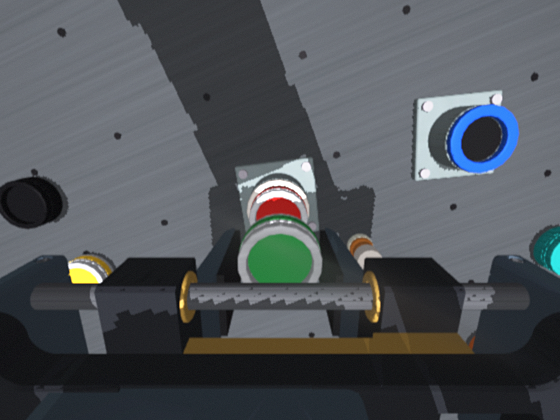

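View pics/s5.png

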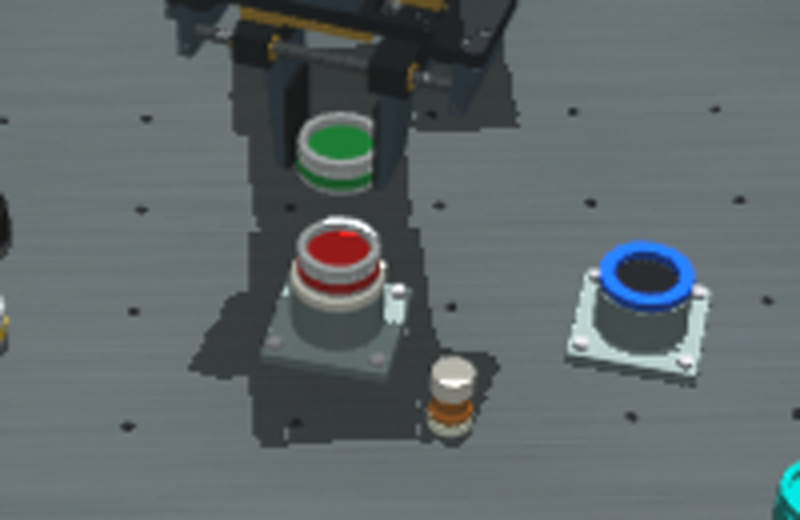

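Green is held level at (280,257), with the red socket below it. Lowering; the seated TCP should be about 0.0763.

```bash
python3 -m pendant '-1.1 25 1 0 0 0 -1; -1.1 42 1 0 0 0 -1; -1.1 47 1 0 0 0 -1; -1.1 51 1 0 0 0 -1; -1.1 54 1 0 0 0 -1; -1.1 57 1 0 0 0 -1; -1.1 58.5 1 0 0 0 -1; -1.1 58.5 1 0 0 0 -1'
```

```text
time: 10.92
eef_pos: [0.4711, 0.0273, 0.0764]
tool_rot: [-1.573, -0.001, 1.192]
wrist_force: [0.5, 0.1, -0.9]
gripper_width: 0.0495
```

```bash
python3 -m pendant '0 0.7 0 0 0 0 -1; 0 1.2 0 0 0 0 -1; 0 1.2 0 0 0 0 -1'
```

```text
time: 11.3
eef_pos: [0.4712, 0.0273, 0.0763]
tool_rot: [-1.573, -0.001, 1.192]
wrist_force: [-2.9, 0.4, 7.9]
gripper_width: 0.0495
```

Contact is at 0.0763, so green is home. Releasing.

```bash
python3 -m pendant '0 0 0 0 0 0 0.3; 0 0 0 0 0 0 0.4; 0 0 0 0 0 0 0.4; 0 -20 0 0 0 0 0.4; 0 -70 0 0 0 0 0.4; 0 -97 0 0 0 0 0.4; 0 -97 0 0 0 0 0.4'; python3 - <<'E'
from h import *
s=manip.get_state();print(s['eef_pos'],s['gripper_width']);print(tomove((.474,-.2035,.13),s).round(1))
im=imaging.get_image('scene');cv2.imwrite('pics/s6.png',cv2.resize(im[110:240,200:400],(800,520),interpolation=cv2.INTER_CUBIC)[:,:,::-1])
E
```

```text
time: 12.18
eef_pos: [0.4723, 0.0274, 0.175]
tool_rot: [-1.578, -0.003, 1.192]
wrist_force: [0.1, -0.3, -1.2]
gripper_width: 0.0637
[0.47233539 0.02735702 0.17504134] 0.06373508531906173
[-214.    45.   -86.6]
```

View pics/s6.png

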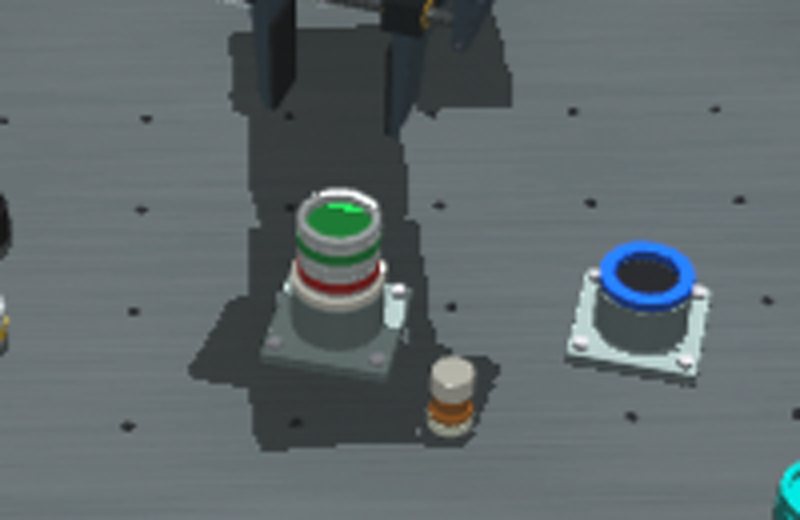

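Green sits home on red (338,240). Next is yellow.

```bash
python3 -m pendant '-40 0 -16 0 0 0 0.6; -214 45 -87 0 0 0 0.6; -214 45 -87 0 0 0 0.6; -214 45 -87 0 0 0 0.6; -214 45 -87 0 0 0 0.6; -214 45 -87 0 0 0 0.6; -214 45 -87 0 0 0 0.6; -214 45 -87 0 0 0 0.6'; python3 - <<'E'
from h import *
s=manip.get_state();im=imaging.get_image('wrist'); cv2.imwrite('pics/w7.png',im[:,:,::-1])
p,e=blob(im,(240,320,150,240),lambda r,g,b:(g>90)&(r>90)&(g-b>60)); print('yglass',p,e,at('wrist',p,.020,s).round(4))
print(s['eef_pos'],s['tool_rot'],tomove((*at('wrist',p,.020,s)[:2],.009),s).round(1))
E
```

```text
time: 13.22
eef_pos: [0.4732, -0.2023, 0.1287]
tool_rot: [-1.575, -0.001, 1.194]
wrist_force: [0.8, -0.6, -0.0]
gripper_width: 0.0729
yglass [279.21596527 207.14221191] [35.9 38.7] [ 0.4739 -0.2031  0.02  ]
[ 0.47322028 -0.20234137  0.12874657] [-1.57472037e+00 -1.47967884e-03  1.19419214e+00] [ -0.7 119.7  -0.4]
```

View pics/w7.png

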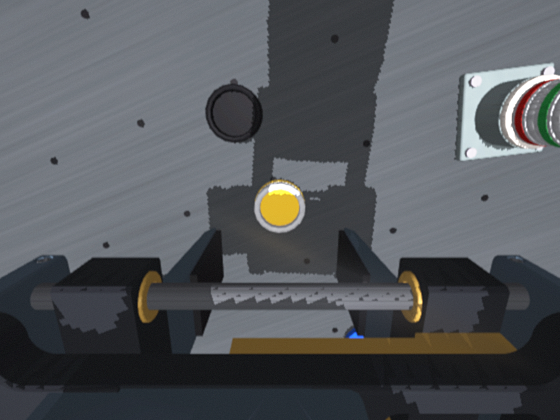

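The yellow filter is centred at (280,205), with the black look-alike well clear at (234,112). Grasping.

```bash
python3 -m pendant '-0.7 60 -0.4 0 0 0 0.5; -0.7 100 -0.4 0 0 0 0.5; -0.7 119.5 -0.4 0 0 0 0.5; -0.7 119.5 -0.4 0 0 0 0.5; -0.7 119.5 -0.4 0 0 0 0.5; -0.7 119.5 -0.4 0 0 0 -1; -0.7 119.5 -0.4 0 0 0 -1; -0.7 119.5 -0.4 0 0 0 -1; -0.7 119.5 -0.4 0 0 0 -1' 25; python3 - <<'E'
from h import *
s=manip.get_state();print(s['tool_rot'],tomove((.4715,.0273,.16),s).round(1))
E
```

```text
time: 14.4
eef_pos: [0.4744, -0.2035, 0.0101]
tool_rot: [-1.576, -0.001, 1.194]
wrist_force: [-1.1, 1.1, 6.8]
gripper_width: 0.0495
[-1.57637042e+00 -1.49160964e-03  1.19390141e+00] [ 213.8 -150.    86.8]
```

```bash
python3 -m pendant '0 -60 0 0 0 0 -1; 0 -120 0 0.3 0 0 -1; 0 -150 0 0.3 0 0 -1; 20 -150 10 0.3 0 0 -1; 214 -150 87 0.3 0 0 -1; 214 -150 87 0.3 0 0 -1; 214 -150 87 0.3 0 0 -1; 214 -150 87 0.3 0 0 -1; 214 -150 87 0.3 0 0 -1; 214 -150 87 0.3 0 0 -1'; python3 - <<'E'
from h import *
s=manip.get_state();im=imaging.get_image('wrist'); cv2.imwrite('pics/w8.png',im[:,:,::-1])
p,e=blob(im,(230,330,215,284),lambda r,g,b:(g>90)&(r>90)&(g-b>60)); print('yglass',p,e,at('wrist',p,s['eef_pos'][2]+.010,s).round(4))
print(s['eef_pos'],s['tool_rot'],s['gripper_width'],tomove((.4712,.0273,.0982),s).round(1))
im=imaging.get_image('scene');cv2.imwrite('pics/s8.png',cv2.resize(im[90:220,200:400],(800,520),interpolation=cv2.INTER_CUBIC)[:,:,::-1])
E
```

```text
time: 15.65
eef_pos: [0.4712, 0.0269, 0.1597]
tool_rot: [-1.571, -0.001, 1.194]
wrist_force: [-0.3, 0.1, -0.2]
gripper_width: 0.0492
yglass [279.4120636  260.84666061] [54.1 64. ] [0.4707 0.0267 0.1697]
[0.47124143 0.02692148 0.15974802] [-1.57084954e+00 -7.62040727e-04  1.19374766e+00] 0.049234028081614936 [ 0.3 61.5  0.2]
```

View pics/s8.png

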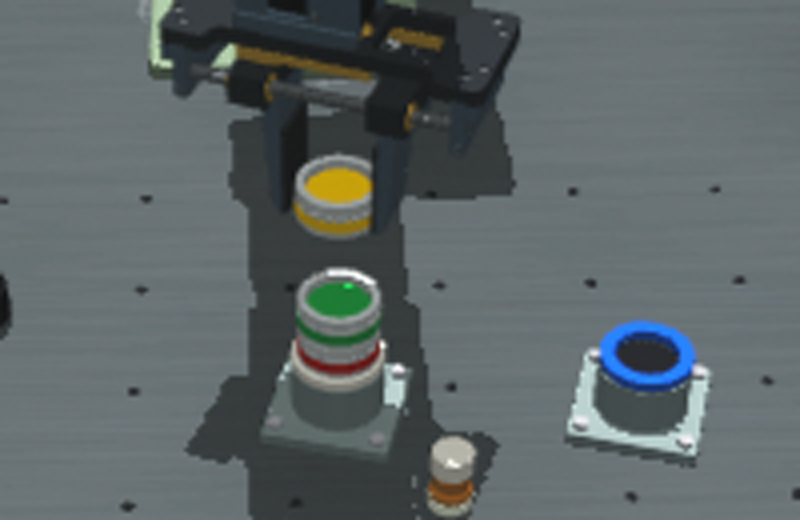

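View pics/w8.png

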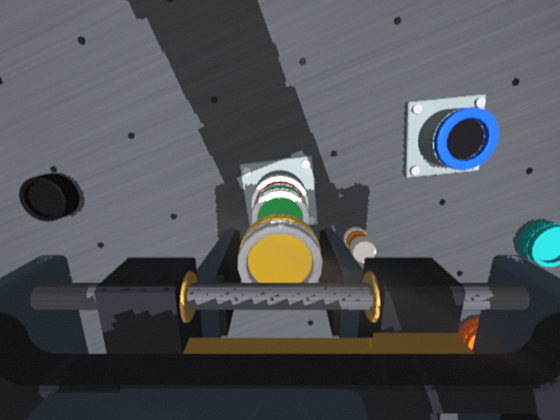

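Yellow is held level and aligned above the stack at (280,257). Lowering; the seated TCP should be about 0.098.

```bash
python3 -m pendant '0.3 25 0.2 0 0 0 -1; 0.3 45 0.2 0 0 0 -1; 0.3 50 0.2 0 0 0 -1; 0.3 54 0.2 0 0 0 -1; 0.3 57 0.2 0 0 0 -1; 0.3 60 0.2 0 0 0 -1; 0.3 62 0.2 0 0 0 -1; 0.3 62.3 0.2 0 0 0 -1; 0.3 62.3 0.2 0 0 0 -1'
```

```text
time: 16.88
eef_pos: [0.4715, 0.027, 0.0981]
tool_rot: [-1.572, -0.001, 1.193]
wrist_force: [-1.2, 0.1, 6.2]
gripper_width: 0.0497
```

```bash
python3 -m pendant '0 0 0 0 0 0 0.3; 0 0 0 0 0 0 0.4; 0 0 0 0 0 0 0.4; 0 -20 0 0 0 0 0.4; 0 -60 0 0 0 0 0.4; 0 -75 0 0 0 0 0.4; 0 -75 0 0 0 0 0.4'; python3 - <<'E'
from h import *
s=manip.get_state();print(s['eef_pos'],s['gripper_width']);print(tomove((.675,-.173,.13),s).round(1))
im=imaging.get_image('scene');cv2.imwrite('pics/s9.png',cv2.resize(im[110:240,200:400],(800,520),interpolation=cv2.INTER_CUBIC)[:,:,::-1])
E
```

```text
time: 17.75
eef_pos: [0.4721, 0.027, 0.174]
tool_rot: [-1.574, -0.002, 1.193]
wrist_force: [-0.2, -0.6, -0.2]
gripper_width: 0.0644
[0.4721358  0.02695723 0.17400561] 0.06436485117453539
[-111.    44.6 -262.2]
```

View pics/s9.png

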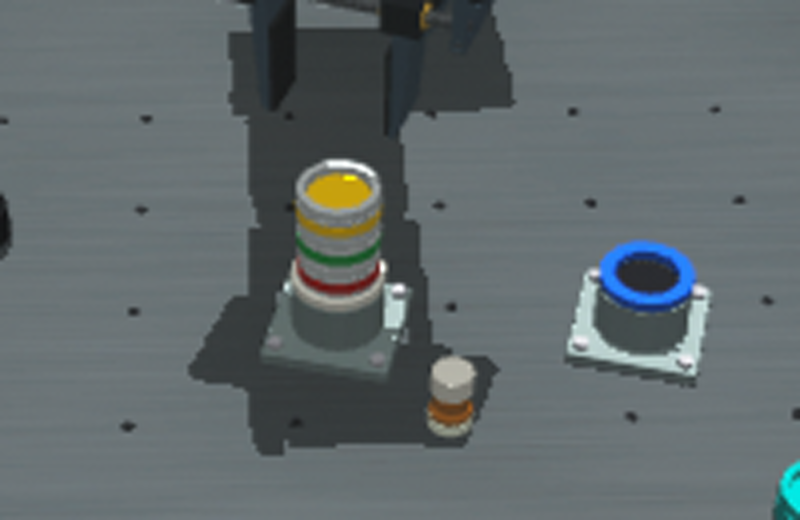

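The stack is straight and home (338,235), with all three bands evenly spaced. Now the cap.

```bash
python3 -m pendant '-20 0 -50 0 0 0 0.4; -111 45 -262 0.2 0 0 0.4; -111 45 -262 0.2 0 0 0.4; -111 45 -262 0.2 0 0 0.4; -111 45 -262 0.2 0 0 0.4; -111 45 -262 0.2 0 0 0.4; -111 45 -262 0.2 0 0 0.4; -111 45 -262 0.2 0 0 0.4; -111 45 -262 0.2 0 0 0.4'; python3 - <<'E'
from h import *
s=manip.get_state();im=imaging.get_image('wrist'); cv2.imwrite('pics/w10.png',im[:,:,::-1])
p,e=blob(im,(235,325,150,250),lambda r,g,b:(b>60)&(b-r>40)); print('cap',p,e,at('wrist',p,.014,s).round(4))
print(s['eef_pos'],s['tool_rot'])
E
```

```text
time: 18.92
eef_pos: [0.6735, -0.172, 0.1288]
tool_rot: [-1.569, -0.002, 1.194]
wrist_force: [0.6, 0.3, 0.7]
gripper_width: 0.0638
cap [279.61989975 204.32009888] [48.9 49.4] [ 0.6726 -0.1717  0.014 ]
[ 0.67348889 -0.17200761  0.12883628] [-1.56886765 -0.00157412  1.19353037]
```

View pics/w10.png

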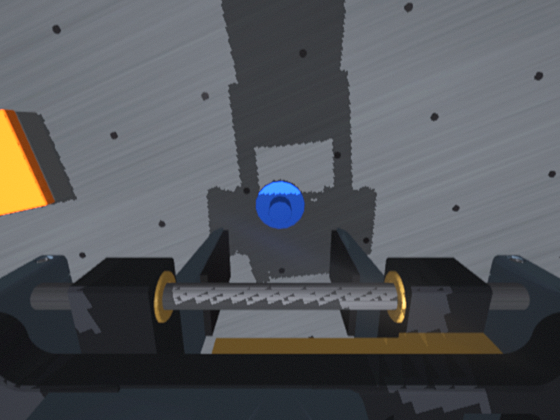

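The cap is centred at (280,204), knob up. I'll descend to TCP z ≈ 0.018, just clear of the flange.

```bash
python3 -m pendant '0 60 0.5 0 0 0 0; 0 95 0.5 0 0 0 0; 0 111 0.5 0 0 0 0; 0 111 0.5 0 0 0 0; 0 111 0.5 0 0 0 0; 0 111 0.5 0 0 0 -1; 0 111 0.5 0 0 0 -1; 0 111 0.5 0 0 0 -1; 0 111 0.5 0 0 0 -1; 0 111 0.5 0 0 0 -1' 20; python3 - <<'E'
from h import *
s=manip.get_state();print(s['tool_rot'],tomove((.475,.2125,.15),s).round(1))
E
```

```text
time: 20.23
eef_pos: [0.6734, -0.1718, 0.0185]
tool_rot: [-1.57, -0.002, 1.193]
wrist_force: [-0.3, -0.3, 4.3]
gripper_width: 0.0213
[-1.5699966  -0.00167585  1.19348613] [ 284.4 -130.8  326.1]
```

```bash
python3 -m pendant '0 -60 0 0 0 0 -1; 0 -120 0 0 0 0 -1; 0 -180 0 0 0 0 -1; 0 -180 0 0 0 0 -1' ; python3 -m pendant '285 0 326 0 0 0 -1; 285 0 326 0 0 0 -1; 285 0 326 0 0 0 -1; 285 0 326 0 0 0 -1; 285 0 326 0 0 0 -1; 285 0 326 0 0 0 -1; 285 0 326 0 0 0 -1; 285 0 326 0 0 0 -1; 285 0 326 0 0 0 -1; 285 0 326 0 0 0 -1'; python3 - <<'E'
from h import *
s=manip.get_state();im=imaging.get_image('wrist'); cv2.imwrite('pics/w11.png',im[:,:,::-1])
print(s['eef_pos'],s['tool_rot'],s['gripper_width'],tomove((.475,.2125,.0625),s).round(1))
p,e=blob(im,(235,325,170,250),lambda r,g,b:(b>60)&(b-r>40)); print(p,e)
im=imaging.get_image('scene');cv2.imwrite('pics/s11.png',cv2.resize(im[60:210,270:470],(800,600),interpolation=cv2.INTER_CUBIC)[:,:,::-1])
E
```

```text
time: 20.72
eef_pos: [0.6761, -0.1729, 0.2047]
tool_rot: [-1.582, -0.003, 1.193]
wrist_force: [1.3, 0.6, -0.8]
gripper_width: 0.0217
time: 21.98
eef_pos: [0.4784, 0.2109, 0.2013]
tool_rot: [-1.581, -0.002, 1.192]
wrist_force: [0.5, -0.5, -0.3]
gripper_width: 0.0212
[0.47839143 0.21093822 0.20130228] [-1.58104777 -0.00184415  1.19175058] 0.02118025902478555 [-1.000e-01  1.388e+02  5.200e+00]
[280.48360825 211.49584961] [67.  90.5]
```

View pics/w11.png

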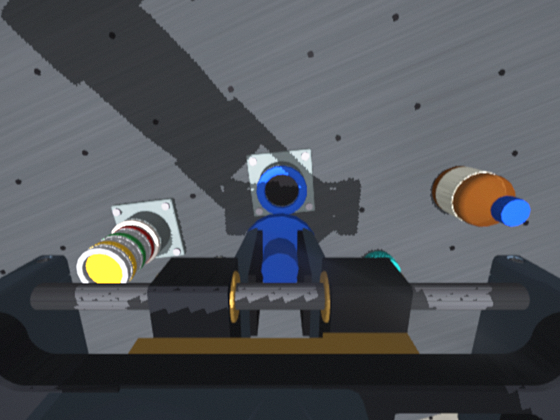

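View pics/s11.png

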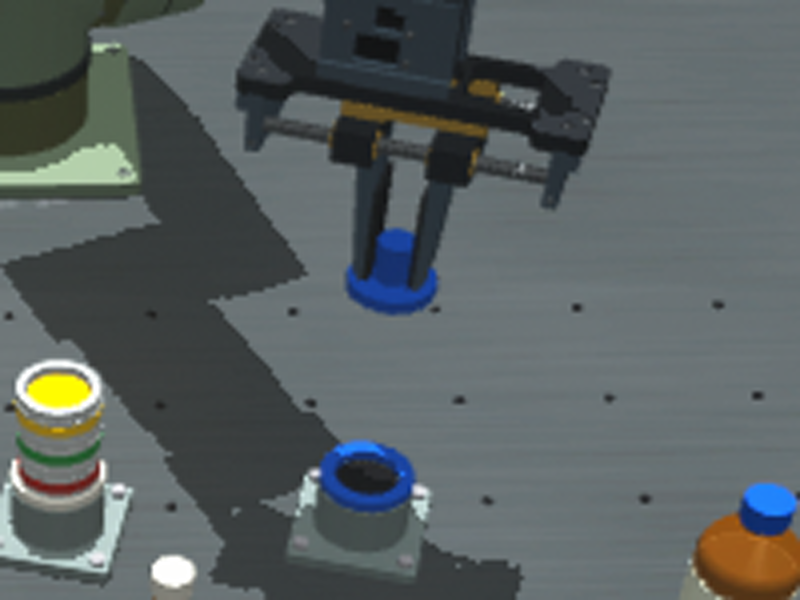

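The cap is held at (280,250) in the wrist view, with the blue port below it at (282,190). I'll correct the slight tilt, go partway down and measure the port again.

```bash
python3 -m pendant '0 50 4 0.6 0 0 -1; 0 90 5 0.6 0 0 -1; 0 90 5 0.6 0 0 -1; 0 90 5 0.6 0 0 -1; 0 90 5 0.6 0 0 -1' ; python3 - <<'E'
from h import *
im=cv2.imread('pics/w11.png')[:,:,::-1]
s=manip.get_state()
s0=dict(eef_pos=np.array([0.47839143,0.21093822,0.20130228]),tool_rot=np.array([-1.58104777,-0.00184415,1.19175058]))
p,e=blob(im,(262,304,165,207),lambda r,g,b:(b<60)&(r<60)); print('hole',p,e,at('wrist',p,.05,s0).round(4))
im=imaging.get_image('wrist'); cv2.imwrite('pics/w12.png',im[:,:,::-1])
print(s['eef_pos'],s['tool_rot'],s['gripper_width'],tomove((.475,.2125,.0625),s).round(1))
im=imaging.get_image('top');cv2.imwrite('pics/t12.png',cv2.resize(im[190:280,150:300],(800,480),interpolation=cv2.INTER_CUBIC)[:,:,::-1])
E
```

```text
time: 22.7
eef_pos: [0.4763, 0.2131, 0.1135]
tool_rot: [-1.574, -0.005, 1.191]
wrist_force: [-0.3, -0.1, 0.1]
gripper_width: 0.0212
hole [281.22663689 190.24770737] [29.6 32.4] [0.4741 0.2146 0.05  ]
[0.47630394 0.21306814 0.11345665] [-1.57363617 -0.00510758  1.19104887] 0.021190680905287054 [-1.3 50.9  1.1]
```

View pics/w12.png

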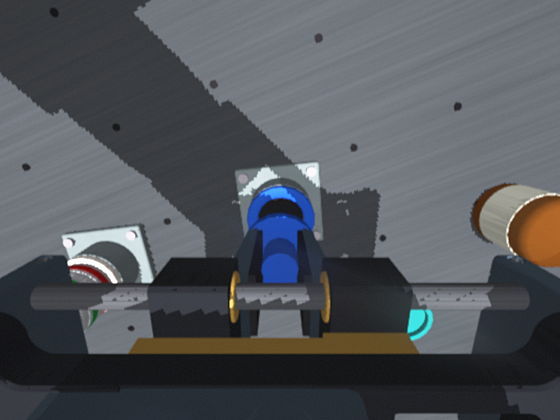

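```bash
python3 -m pendant '-0.4 25 0.6 0 0 0 -1; -0.4 35 0.6 0 0 0 -1; -0.4 40 0.6 0 0 0 -1; -0.4 43 0.6 0 0 0 -1; -0.4 46 0.6 0 0 0 -1; -0.4 49 0.6 0 0 0 -1; -0.4 51 0.6 0 0 0 -1; -0.4 51.5 0.6 0 0 0 -1; -0.4 51.5 0.6 0 0 0 -1'; python3 - <<'E'
from h import *
s=manip.get_state()
im=imaging.get_image('scene');cv2.imwrite('pics/s13.png',cv2.resize(im[100:220,290:450],(800,600),interpolation=cv2.INTER_CUBIC)[:,:,::-1])
E
```

```text
time: 23.92
eef_pos: [0.4754, 0.2131, 0.0624]
tool_rot: [-1.573, -0.005, 1.191]
wrist_force: [-1.3, -0.8, 6.5]
gripper_width: 0.0216
```

View pics/s13.png

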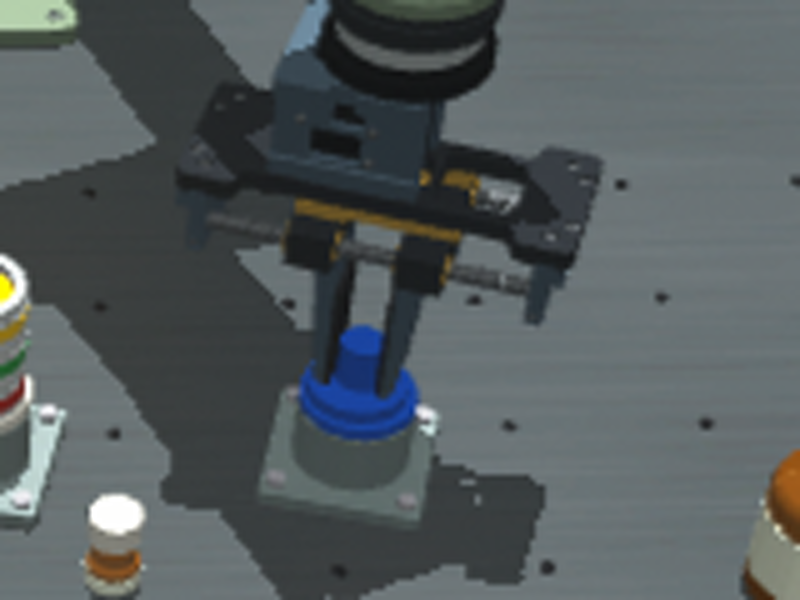

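The cap is home: contact at z = 0.0624, with the flange flush on the ring at (360,400). Release, rise and check everything.

```bash
python3 -m pendant '0 0 0 0 0 0 -0.2; 0 0 0 0 0 0 0; 0 0 0 0 0 0 0; 0 -20 0 0 0 0 0; 0 -70 0 0 0 0 0; 0 -130 0 0 0 0 0; 0 -150 0 0 0 0 0; 0 -150 0 0 0 0 0; 0 -150 0 0 0 0 0'; python3 - <<'E'
from h import *
im=imaging.get_image('scene');cv2.imwrite('pics/s14.png',cv2.resize(im[110:290,60:480],(798,342),interpolation=cv2.INTER_CUBIC)[:,:,::-1])
cv2.imwrite('pics/s14b.png',cv2.resize(im[130:220,260:400],(798,513),interpolation=cv2.INTER_CUBIC)[:,:,::-1])
im=imaging.get_image('wrist');cv2.imwrite('pics/w14.png',im[:,:,::-1])
E
```

```text
time: 25.1
eef_pos: [0.4739, 0.2122, 0.2109]
tool_rot: [-1.572, -0.003, 1.191]
wrist_force: [-0.3, 0.3, 0.5]
gripper_width: 0.0458
```

View pics/s14.png

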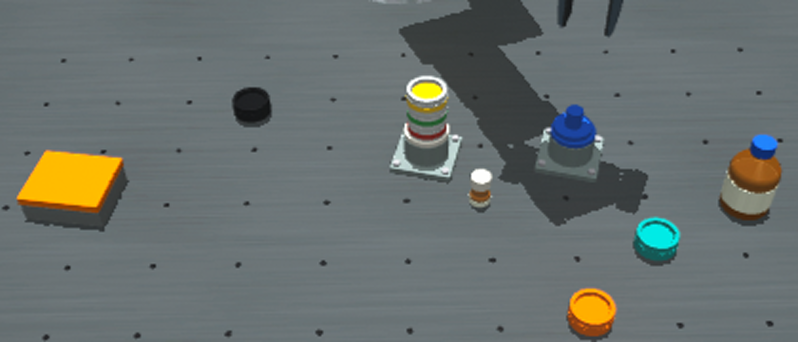

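View pics/s14b.png

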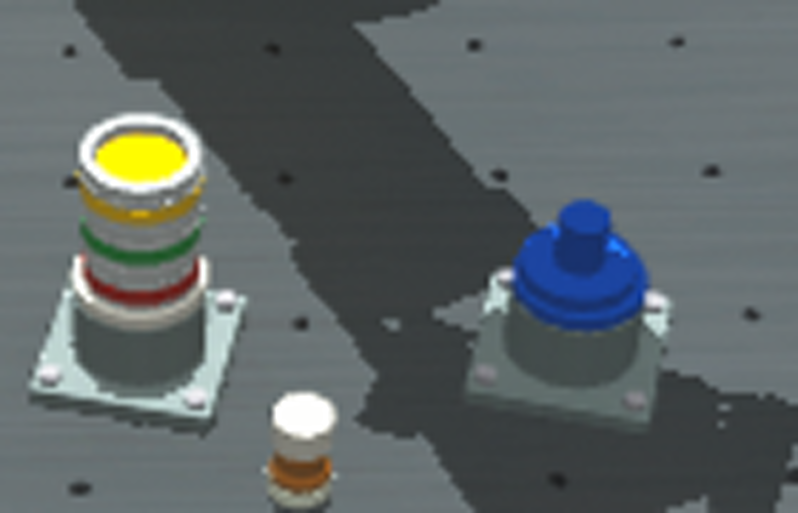

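View pics/w14.png

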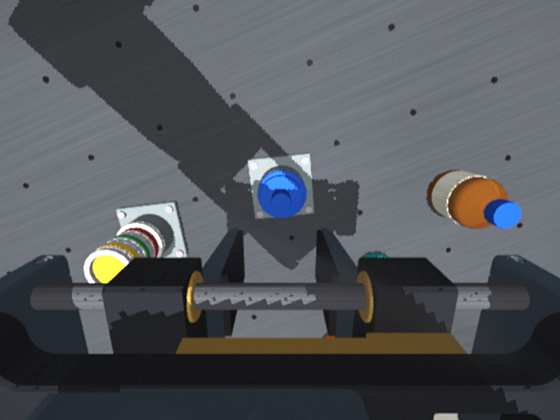

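The stack stands upright, with red, green and yellow evenly spaced. The cap is level on the blue ring, the gripper is empty and clear, and the bystanders look unmoved.

```bash
python3 -c "
from plant import manip; print(manip.job_done())"
```

```text
the job is handed in; nothing more can be done
None
```

The filter stack is built and the blue port is capped; I handed the job in at about 25 s on the robot's clock.

- **Filters:** I set red in the white-ringed port, then green on it, then yellow on top. Each came to rest within about 0.3 mm of its calculated fully seated height, with light contact (about 3–8 N).
- **Cap:** The blue cap stopped at its seated height with about 6.5 N of contact. Its flange sits level on the blue ring.
- **Last checks:** The final scene and wrist pictures show the stack upright with evenly spaced bands, and the gripper empty and clear. By eye, the bottle, vial, slide box and the look-alikes are standing where they were; I did not measure them again.
- **Disagreements:** The camera estimates of the blue port's position differed by about 4 mm. I aimed between them, and the cap still went home. No check failed.

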